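# Shut and lock the winch-box panel with its quarter-turn cam

## Task

The panel of the plywood winch box stands ajar: push it fully shut with the fingertips, and only then set a fingertip in the slot of the round cam on it and turn the cam clockwise (seen from above) to its stop, so that its nose lies under the steel keeper and the panel is locked. Only push: do not lift the panel or pick anything up, and leave the other things where they stand.

Things in the scene. Friction and masses are not known exactly. Their poses are not given: they have to be found in the camera images.
- case: Fixed plywood box 290 (own x) x 360 (y) x 100 mm tall. Origin: centre of its underside; -x is its front, towards the robot (yaw within 0.25 rad). The panel in its top hinges at own x +100, z 100, middle at y +40. Keeper: steel bridge on the front rim, x -132 to -106, y +5 to +75, 20 mm above the top. Right of the panel (y -180 to -72) is a plain ledge with a spool gear.
- panel (a joint): Hinge of the panel, rad: 0 = fully shut, flush with the box top; grows as the front (free) edge rises. Starts at 0.25 to 0.5; the stiff hinge keeps it where it is left; about 2 to 5 N at the front edge push it down. Panel of light wood, 200 mm from hinge to free edge, 220 mm wide, 10 mm thick.
- panel_hinge (a point): Middle of the panel's hinge line, at the height of the panel's top face. The axes turn with the panel: x runs away from the free edge, y along the hinge line to the left, z out of the panel's top face. The hinge line is the y axis.
- panel_corner (a point): Point on the panel's top face near its free left corner, 175 mm from the hinge line (own x -175) and 80 mm left (+y) of its middle: a bare spot 37 mm clear of the cam, good for pushing. Moves and tilts with the panel.
- cam (a joint): Turn of the cam on the panel, rad: 0 = unlocked, nose to the box's -y (right) side; grows clockwise seen from above; 1.57 = hard stop, locked, nose to the front (-x) under the keeper. Starts at 0 to 0.3. Friction 0.12 N m (3 to 4 N at slot_end); stays where it is left. The nose passes under the keeper only when the panel is shut.
- cam_center (a point): On the cam's axis at the slot floor, 14 mm above the panel's top face, 125 mm from the hinge line. The cam is a steel disc 116 mm across under two beech cheeks; a straight slot 42 mm wide, 16 mm deep runs through its middle from rim to rim, open at the ends and on top; cheek tops are 30 mm above the panel. Own y: along the slot, away from the nose; z: out of the panel.
- slot_end (a point): On the slot's floor, midway between the cheeks, 36 mm from the cam's axis on the end away from the nose; turns with the cam (at joint value 0 it lies on the +y side of the axis, at pi/2 on the +x side). A place to set the fingertip.
- nose_tip (a point): Tip of the cam's nose, a low tapered steel tongue (6 mm thick at the tip) that stands out of the disc in line with the slot to 92 mm from the axis.
- donkey: Bystander: grey painted donkey head, about 150 mm tall, 110 mm long, 65 mm wide. Origin: centre of its base.
- bell: Bystander: brass handbell with a wooden handle, 84 mm across, 125 mm tall, standing on its mouth. Origin: centre of its base.
- boot: Bystander: carved wooden puppet boot, 95 by 38 mm, 84 mm tall. Origin: centre of its sole.
- jar: Bystander: amber glue jar with black cap, 60 mm across, 80 mm tall. Origin: centre of its base.
- magnifier: Bystander: nickel magnifier housing lying flat, 76 mm across, 24 mm high, with a 60 mm stub handle along own +x. Origin: centre of the round part's underside.
- spool: Bystander: wooden spool-shaped gear, 66 mm across, 46 mm tall, standing on the box's right ledge. Origin: centre of its base.
- driver: Bystander: screwdriver 160 mm long lying on the bench in front of the box. Origin: its middle, on the bench; own x along the blade.

How it is judged (in metres and radians):
On the way, in this order (a step that is already met when the one before it is completed fails the run):
1. the panel is pushed shut while the cam is still unlocked (value of joint panel below 0.03 rad and value of joint cam below 0.6 rad), for 0.2 s.
2. a fingertip in the slot is turning the cam (value of joint cam above 0.6 rad and value of joint panel below 0.04 rad and contact force between the fingers and cam above 0.3 N and z of the grasp point in the frame of cam below 0.047 m and horizontal distance between the grasp point and cam_center below 0.065 m), for 0.05 s.
3. the cam has reached its stop under the keeper (value of joint cam above 1.42 rad and value of joint panel below 0.03 rad), for 0.2 s.
At the end, for the whole second after the job is handed in: The panel is shut (within 0.03 rad) and the cam stands locked at its stop (1.42 rad or more of the 1.57 rad quarter turn), both at rest; every bystander is within 30 mm of where it stood (all of step 3 and velocity of joint cam between -0.05 and 0.05 rad/s and velocity of joint panel between -0.05 and 0.05 rad/s and not (distance of donkey from where it was at the start of the episode above 0.03 m) and not (distance of bell from where it was at the start of the episode above 0.03 m) and not (distance of boot from where it was at the start of the episode above 0.03 m) and not (distance of jar from where it was at the start of the episode above 0.03 m) and not (distance of magnifier from where it was at the start of the episode above 0.03 m) and not (distance of spool from where it was at the start of the episode above 0.03 m) and not (distance of driver from where it was at the start of the episode above 0.03 m)); the robot touches nothing.
It fails at once if the panel was lifted further open instead of being pushed shut (value of joint panel above 0.65 rad).
It fails at once if the cam was turned towards lock while the panel stood open (value of joint cam above 0.7 rad and value of joint panel above 0.06 rad).
It fails at once if a bystander was moved, lifted or knocked over (distance of any of donkey, bell, boot, jar, magnifier, spool, driver from where it was at the start of the episode above 0.03 m).
It also fails if it takes over 48 s, if anything falls off the work surface, if the arm or the gripper's body presses on something with over 40 N, if the wrist force passes 120 N, or if a joint passes its speed limit or range.

## Robot

A 6-joint arm with a two-finger parallel gripper is mounted at the origin on the work surface. World frame = base frame: x ahead of the robot, y to its left, z up, the work surface at z = 0. Lengths are in mm, angles in degrees, forces in N, time in s.
With the tool pointing down it reaches from about 300 to 950 mm from the base axis. Payload 3.1 kg.
Tool frame: the origin (TCP) lies midway between the tips of the shut fingers; the grasp point (between the pads) lies 19 mm behind it; z points along the fingers, y is the line along which they close (so a half turn about z gives the same grasp; the last joint's range is limited). The gripper opens to 85 mm and grips with 20 to 120 N. Pads are 22 mm wide; open, the fingers measure 114 mm over their backs; the gripper's body (76 mm by 85 mm) begins 54 mm behind the grasp point. The pads swing forward as they close: fully open they stand 13 mm farther back than shut.
Start: joints at [59.662, 17.653, 93.61, -0, 68.738, -3.994], TCP at [277.381, 560.082, 231.272] pointing down, gripper open.
Joint ranges: [-175.34, 175.34], [-45.06, 112.39], [2.9, 150.54], [-68.45, 248.45], [3.09, 151.38], [-168.51, 168.51]. Speed limits (degrees/s): [159.86, 159.86, 180, 180, 180, 180].

## Interface

Orientations are given as [roll, pitch, yaw] about the fixed x, y, z axes, in that order (R = Rz(yaw) Ry(pitch) Rx(roll)).
In Python, from cell import sensors, vision, job gives the robot as it stands.
- The arm moves only by the tool carry_out, never from a script. Its argument "motion" is a list of rows, each a list of 7 numbers: the turn, a rotation vector about the tool's x, y, z in rad, then the shift along the tool's x, y, z in cm, then the closure, from -1 (fully open) to 1 (shut). In form: [[ax, ay, az, tx, ty, tz, fingers], ...]. A call has 1 to 20 rows; each row shifts and turns the commanded pose from where the row before left it, along the tool's axes as they then stand; what a row does not reach is not made up. A row lasts 1/10 s, in which the tool goes at most 50 mm and 8.59 degrees, less where a joint would pass 70% of its speed; a pose out of reach is approached as far as the arm can. A call is refused whole if a number of a shift passes 5 or a number of a turn 0.15, either way. A call with a gripper value outside its range is refused whole. The fingers move at their own pace and stop on an object; "squeeze" is the grip in N (left out, the last holds). Time passes only in rows, so rows that do not move let the fingers close. It gives the time, the measured TCP pose, the force, the opening and the grip force at its end, in the units of the state.
- sensors.get_state(): the state, without advancing time (a new reading comes with each control period).
- vision.capture(name): name is "scene" or "top" or "wrist"; returns the picture (400x640x3 uint8, red, green, blue); there is no depth.
- vision.camera_info(name): a dict with "vertical_fov" (degrees; the focal length in pixels is half the picture's height over the tangent of half this angle, whatever the lens; pixels are square), "cx", "cy" (the principal point, pixels), "eye" and "attitude" of the camera in the world. Camera axes: x right, y down, z forward; pixel columns grow to the right and rows downward; lengths in mm; the calibration is good to about 2 mm. A picture is of the moment at which its call begins: read the wrist's pose just before it. camera_info takes no time and is no camera call; for the wrist camera it gives the pose at the moment of the call.
- job.job_done(): hands the job in; it is judged then, once.
The state is a dict: "t": time; "q": joint angles; "joint_velocities": joint speeds; "tau": joint torques, N m; "position": TCP position; "tool_rot": TCP orientation; "contact_force": force on the tool from outside, world axes, zero at the start; "ft_torque": the same for the moment, N m; "finger_gap": opening from 0.0 (shut) to 1.0 (fully open); "grip_force": force on a finger pad.
Only numpy, scipy, OpenCV 4.12 (cv2) and the standard library are available. Lean on these libraries where they do the work, as an engineer would, in place of code of your own. Each camera call takes 0.05 s, during which the arm holds its last target. There are 200 camera calls.

## Working session

There is one attempt and no reset: what is moved stays moved. The work goes in short steps, Python scripts to look and compute and a tool call to move; the robot and the scene stay as the last step left them, time stands still between calls to the robot, and variables do not carry over. Pictures are saved under pics/ and viewed, at most 10 in all, crops included, and the job is handed in when it is done.

Besides the shell and the picture viewer there is one more tool, called as name(argument=value, ...), one argument or row to a line, values as JSON. carry_out: Moves the arm, as the interface text tells. Its arguments: {"type":"object","properties":{"motion":{"type":"array","items":{"type":"array","items":{"type":"number"}}},"squeeze":{"type":"number"}},"required":["motion"]}

```bash
mkdir -p pics; python3 - <<'E'
from cell import sensors, vision
import cv2
for n in ["scene","top"]:
    im=vision.capture(n); cv2.imwrite(f"pics/{n}0.png",cv2.cvtColor(cv2.resize(im,(800,500),interpolation=cv2.INTER_CUBIC),cv2.COLOR_RGB2BGR)); print(vision.camera_info(n))
print(sensors.get_state())
E
```

```text
{'vertical_fov': 53.31018071670865, 'cx': 322.8721652137924, 'cy': 204.8082439488002, 'eye': array([1363.70126417, -202.38561781,  725.01039685]), 'attitude': array([-126.70979392,    0.43236862,   74.69844183])}
{'vertical_fov': 51.36260931116583, 'cx': 316.2019224042048, 'cy': 200.9749046781594, 'eye': array([ 503.32663645,   26.00947001, 1072.25947337]), 'attitude': array([-174.64731563,   -1.15940707,  -89.88335138])}
{'t': 0.1, 'q': array([ 5.96629879e+01,  1.77006569e+01,  9.36839411e+01,  5.37944003e-04,
        6.87371384e+01, -3.99235281e+00]), 'joint_velocities': array([-0.03817379, -0.04855276, -0.102311  ,  0.01921382, -0.09043319,
       -0.05093278]), 'tau': array([-4.41494349e-04, -4.16406691e+01, -2.77645361e+01, -1.15039111e-04,
        3.92853734e-03, -1.02823461e-05]), 'position': array([276.98148434, 559.42443434, 230.13526019]), 'tool_rot': array([-1.79878594e+02, -8.97537988e-03,  1.53655136e+02]), 'contact_force': array([-0.26400477, -0.40060907,  0.39998414]), 'ft_torque': array([-0.01305584, -0.03525187,  0.00677352]), 'grip_force': 0.0, 'finger_gap': 0.9963288909923201}
```

View pics/scene0.png

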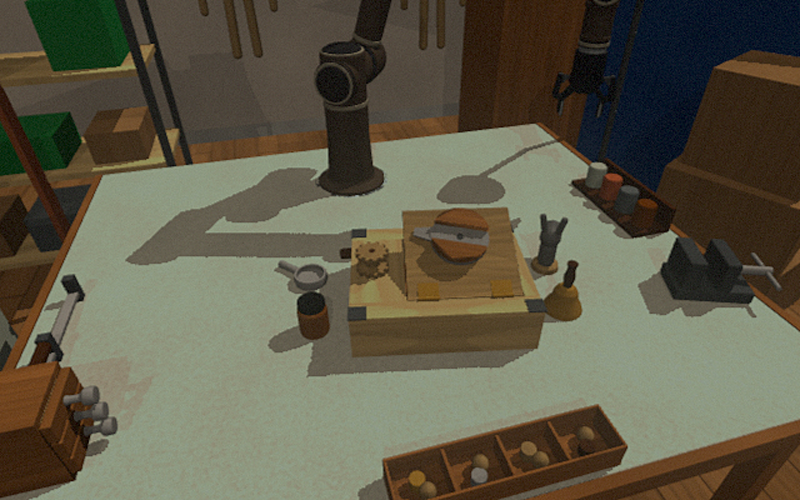

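View pics/top0.png

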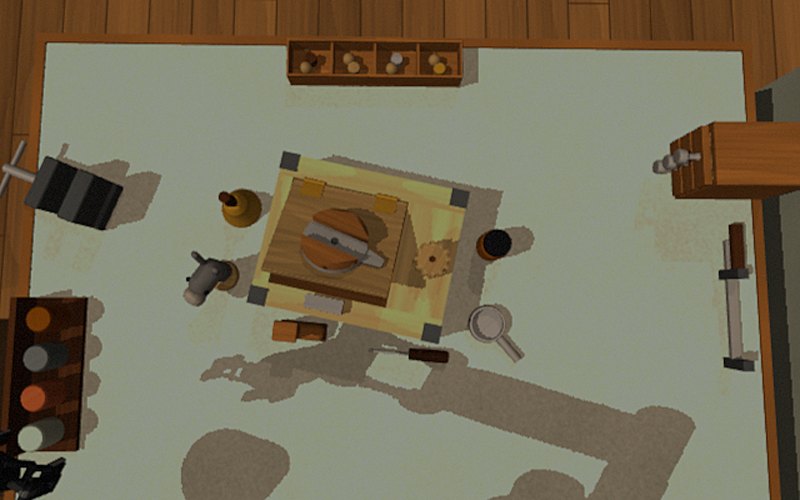

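The views show the box with its corner plates near (285,152), (469,190), (248,302) and (437,342) in the 800-px top view. The panel is ajar, with the cam nose at about (384,260). I'll enlarge a crop.

```bash
python3 - <<'E'
import cv2
im=cv2.imread("pics/top0.png"); im=cv2.resize(im,(640,400),interpolation=cv2.INTER_AREA)
from cell import vision
im=cv2.cvtColor(vision.capture("top"),cv2.COLOR_RGB2BGR)
c=im[112:282,180:400]; cv2.imwrite("pics/crop1.png",cv2.convertScaleAbs(cv2.resize(c,None,fx=3.5,fy=3.5,interpolation=cv2.INTER_CUBIC),alpha=1.5))
E
```

```text
(no output)
```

View pics/crop1.png

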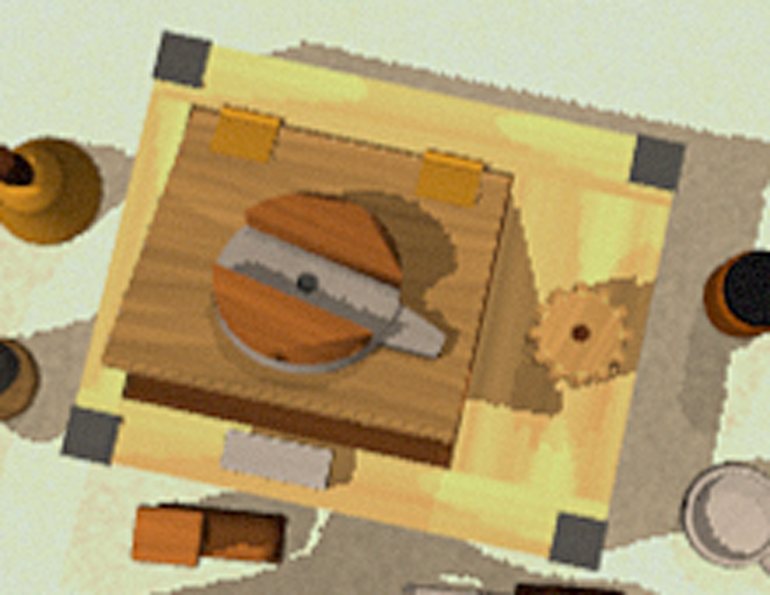

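```bash
cat > geo.py <<'E'
import numpy as np
from scipy.spatial.transform import Rotation as R
def Rm(a): return R.from_euler('xyz',a,degrees=True)
def proj(P,ci,h=400):
    f=h/2/np.tan(np.radians(ci['vertical_fov']/2)); p=Rm(ci['attitude']).inv().apply(np.atleast_2d(P)-ci['eye'])
    return np.c_[ci['cx']+f*p[:,0]/p[:,2], ci['cy']+f*p[:,1]/p[:,2]]
def case(x,P): return R.from_euler('z',x[2]).apply(np.atleast_2d(P))+[x[0],x[1],0]
def panel(x,th,P): return case(x,R.from_euler('y',th).apply(np.atleast_2d(P))+[100,40,100])
def slot(x,th,q,r=36,z=14): return panel(x,th,[-125+r*np.sin(q),r*np.cos(q),z])[0]
E
python3 - <<'E'
from geo import *; from cell import vision
from scipy.optimize import least_squares
ci=vision.camera_info("top")
px=np.array([[165,31],[686,137],[600,569],[62,457],[103,364],[448,442],[192,105],[513,175],[308,282],[440,350]])
px=(px+.5)/3.5-.5+[180,112]
def pts(v):
    x,th,q=v[:3],v[3],v[4]
    return np.r_[case(x,[[145,180,100],[145,-180,100],[-145,-180,100],[-145,180,100]]),
      panel(x,th,[[-200,110,0],[-200,-110,0],[0,110,0],[0,-110,0],[-125,0,14],[-125-92*np.sin(q),-92*np.cos(q),4]])]
s=least_squares(lambda v:((proj(pts(v),ci)-px)*1.).ravel(),[550,50,-.2,.35,.1],x_scale=[10,10,.1,.1,.1],loss='soft_l1')
v=s.x;print(v,np.round(s.fun.reshape(-1,2),1).tolist()); np.save("v.npy",v)
x=v[:3]
print("corner open",panel(x,v[3],[-175,80,0]),"shut",panel(x,0,[-175,80,0]),"hinge",panel(x,0,[0,0,0]),"slot",slot(x,0,v[4]))
E
```

```text
[ 6.05657455e+02  7.36155673e+01 -2.08815452e-01  4.03379307e-01
  2.08882145e-01] [[0.1, 0.5], [-1.0, 2.0], [-0.9, -0.8], [0.7, -1.5], [-0.2, 0.0], [1.7, -0.7], [0.4, 0.2], [-0.6, -0.3], [-0.1, 1.3], [0.2, 0.1]]
corner open [[570.90324672 203.64476098 168.69251561]] shut [[557.16281607 206.55641862 100.        ]] hinge [[711.77722056  92.01653071 100.        ]] slot [604.0962304  150.83409694 114.        ]
```

carry_out(
  motion=[
    [0,0,0,-1.5,-0.7,0,1],
    [0,0,0,-3,-1.4,0.2,1],
    [0,0,0,-3,-1.4,0.2,1],
    [0,0,0,-3,-1.4,0.2,1],
    [0,0,0,-3,-1.4,0.2,1],
    [0,0,0,-3,-1.4,0.2,1],
    [0,0,0,-3,-1.4,0.2,1],
    [0,0,0,-3,-1.4,0.2,1],
    [0,0,0,-3,-1.4,0.2,1],
    [0,0,0,-3,-1.4,0.2,1],
    [0,0,0,-3,-1.4,0.2,1],
    [0,0,0,-3,-1.4,0.2,1],
    [0,0,0,-3,-1.4,0.2,1],
    [0,0,0,-3,-1.4,0.2,1],
    [0,0,0,-0.8,-0.2,0.2,1],
    [0,0,0,0,0,0,1],
    [0,0,0,0,0,0,1],
  ],
)

```text
t: 1.85
position: [562.0, 205.6, 203.0]
tool_rot: [-180.0, -0.1, 153.6]
contact_force: [-0.3, 1.0, -0.1]
finger_gap: -0.0
grip_force: 0.0
```

```bash
cat >> geo.py <<'E'
def shift(s,target): return np.round(Rm(s['tool_rot']).inv().apply(np.array(target)-s['position'])/10,2)
E
python3 - <<'E'
from geo import *; from cell import vision,sensors
import cv2
s=sensors.get_state(); ci=vision.camera_info("wrist"); im=vision.capture("wrist")
v=np.load("v.npy"); P=panel(v[:3],v[3],[[-175,80,0],[-125,0,14]]); uv=proj(P,ci)
print(s['q'],s['position'],s['tool_rot'],s['contact_force'],uv, shift(s,[562,205,200]))
for u in uv: cv2.circle(im,tuple(int(a) for a in u),4,(255,0,0),1)
cv2.imwrite("pics/w1.png",im[...,::-1])
E
```

```text
[ 1.59116854e+01  1.63889971e+01  9.87069062e+01  3.67703934e-02
  6.49745448e+01 -4.77349694e+01] [561.98429772 205.63431514 202.97204758] [-1.79977259e+02 -7.45336627e-02  1.53631065e+02] [-0.33869588  0.98357478 -0.0690903 ] [[324.679568   252.16796646]
 [221.1001634  347.54698749]] [-0.03 -0.06  0.3 ]
```

View pics/w1.png

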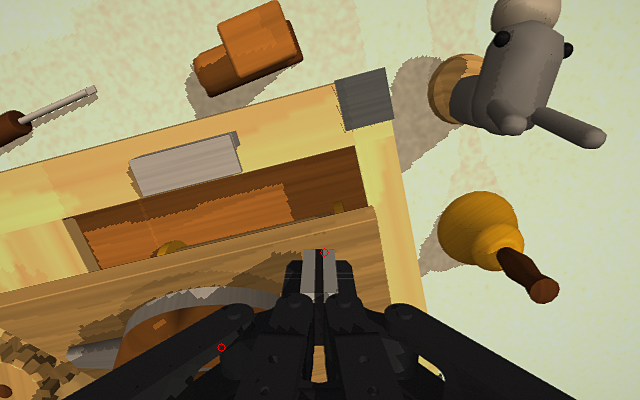

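The fingertips sit over the bare front-left corner of the panel (tip at about (320,250)), and nothing is in the way. Next I push down.

carry_out(
  motion=[
    [0,0,0,0,0,1,1],
    [0,0,0,0,0,1,1],
    [0,0,0,0,0,0.6,1],
    [0,0,0,0,0,0.5,1],
    [0,0,0,0,0,0.5,1],
    [0,0,0,0,0,0.5,1],
    [0,0,0,0,0,0.5,1],
    [0,0,0,0,0,0.5,1],
    [0,0,0,0,0,0.5,1],
    [0,0,0,0,0,0.5,1],
    [0,0,0,0,0,0.5,1],
    [0,0,0,0,0,0.5,1],
    [0,0,0,0,0,0.5,1],
    [0,0,0,0,0,0.5,1],
    [0,0,0,0,0,0.5,1],
    [0,0,0,0,0,0.5,1],
    [0,0,0,0,0,0.3,1],
    [0,0,0,0,0,0.2,1],
    [0,0,0,0,0,0,1],
  ],
)

```text
t: 3.8
position: [562.8, 205.5, 106.7]
tool_rot: [-180.0, 0.0, 153.7]
contact_force: [-0.5, -1.1, -0.2]
finger_gap: -0.0
grip_force: 0.0
```

carry_out(
  motion=[
    [0,0,0,0,0,0.2,1],
    [0,0,0,0,0,0.2,1],
    [0,0,0,0,0,0.2,1],
  ],
)

```text
t: 4.1
position: [563.2, 205.6, 101.5]
tool_rot: [180.0, 0.1, 153.7]
contact_force: [-0.7, 0.5, 2.5]
finger_gap: 0.003
grip_force: 1.5
```

carry_out(
  motion=[
    [0,0,0,0,0,0.1,1],
    [0,0,0,0,0,0,1],
  ],
)

```text
t: 4.3
position: [563.1, 205.6, 100.2]
tool_rot: [180.0, 0.0, 153.7]
contact_force: [0.1, -0.3, 2.5]
finger_gap: -0.001
grip_force: 0.7
```

carry_out(
  motion=[
    [0,0,0,0,0,0.1,1],
    [0,0,0,0,0,0.1,1],
    [0,0,0,0,0,0,1],
  ],
)

```text
t: 4.6
position: [563.2, 205.6, 100.0]
tool_rot: [180.0, 0.0, 153.7]
contact_force: [-3.5, -1.8, 10.1]
finger_gap: -0.001
grip_force: 4.9
```

carry_out(
  motion=[
    [0,0,0,0,0,0,1],
    [0,0,0,0,0,0,1],
    [0,0,0,0,0,-1,1],
    [0,0,0,0,0,-3,1],
    [0,0,0,-2,4,-3,1],
    [0,0,0,-2,4,-3,1],
    [0,0,0,-2,4,0,1],
    [0,0,0,0,0,0,1],
    [0,0,0,0,0,0,1],
  ],
)

```text
t: 5.5
position: [664.2, 282.9, 192.4]
tool_rot: [-179.9, -0.1, 153.7]
contact_force: [-0.5, 0.1, -0.3]
finger_gap: 0.004
grip_force: 0.0
```

```bash
python3 - <<'E'
from geo import *; from cell import vision,sensors
import cv2
v=np.load("v.npy");x=v[:3]; q=v[4]
P=np.r_[panel(x,0,[[-200,110,0],[-200,-110,0],[-125,0,14],[-125-92*np.sin(q),-92*np.cos(q),4]]),[slot(x,0,q)]]
print(sensors.get_state()['position'])
out=[]
for n in ["top","scene"]:
    im=vision.capture(n); ci=vision.camera_info(n); uv=proj(P,ci); c=proj(P[2:3],ci)[0].astype(int)
    c0=c-[64,64]; w=cv2.resize(im[c0[1]:c0[1]+128,c0[0]:c0[0]+128],None,fx=3.1,fy=3.1,interpolation=cv2.INTER_CUBIC)
    w=cv2.convertScaleAbs(w,alpha=1.4)
    for u in (uv-c0+.5)*3.1-.5: cv2.circle(w,tuple(int(a) for a in np.round(u)),4,(255,0,0),1)
    out.append(w); print(n,c0,uv)
cv2.imwrite("pics/c2.png",np.hstack(out)[...,::-1])
E
```

```text
[664.24967798 282.91477691 192.38780764]
top [204 138] [[215.26813492 224.37432282]
 [307.79231316 244.2680778 ]
 [268.06647542 202.3717737 ]
 [304.46630679 218.86336472]
 [253.87359304 196.02087229]]
scene [301 137] [[400.37872317 188.30738742]
 [321.11964379 191.43679231]
 [365.08641989 201.82059176]
 [329.85353039 201.98963623]
 [379.08320472 202.97718704]]
```

View pics/c2.png

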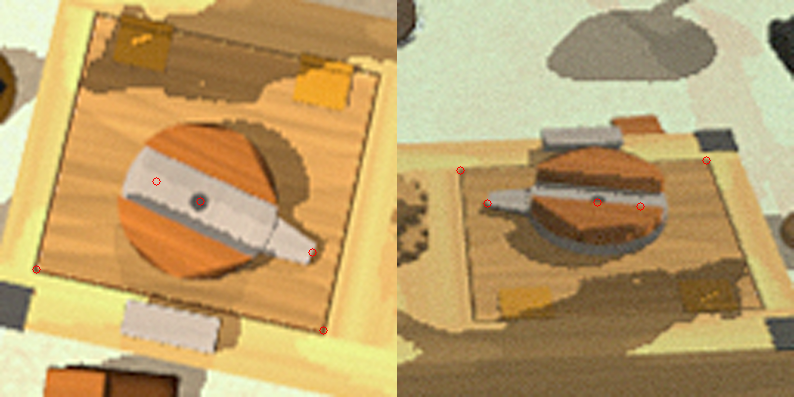

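The panel is flush and shut, and the cam's predicted points line up with the picture: centre at (199,202) and slot end at (156,181), between the cheeks.

```bash
python3 - <<'E'
from geo import *; from cell import sensors
s=sensors.get_state(); v=np.load("v.npy"); p=slot(v[:3],0,v[4]); print(p,shift(s,p+[0,0,46]))
E
```

```text
[604.0962304  150.83409694 114.        ] [ -0.53 -14.36   3.3 ]
```

carry_out(
  motion=[
    [0,0,0,-0.1,-2.4,0,1],
    [0,0,0,-0.1,-3,0,1],
    [0,0,0,-0.1,-3,0.8,1],
    [0,0,0,-0.1,-3,0.8,1],
    [0,0,0,-0.1,-3,0.8,1],
    [0,0,0,0,0,0.8,1],
    [0,0,0,0,0,0,1],
    [0,0,0,0,0,0,1],
  ],
)

```text
t: 6.4
position: [605.1, 151.8, 162.3]
tool_rot: [180.0, 0.0, 153.6]
contact_force: [1.0, -0.1, 0.2]
finger_gap: -0.0
grip_force: 0.0
```

```bash
python3 - <<'E'
from geo import *; from cell import sensors,vision
import cv2
s=sensors.get_state(); v=np.load("v.npy"); p=slot(v[:3],0,v[4]); print(s['position'],s['contact_force'],shift(s,p+[0,0,5]))
a=vision.capture("wrist"); b=vision.capture("scene")[137:265,301:429]
w=np.hstack([a[::1,120:520],cv2.convertScaleAbs(cv2.resize(b,(400,400),interpolation=cv2.INTER_CUBIC),alpha=1.3)])
cv2.imwrite("pics/c3.png",w[...,::-1])
E
```

```text
[605.14909081 151.75867192 162.29537262] [ 0.95210278 -0.09893839  0.18323419] [ 0.05 -0.13  4.33]
```

View pics/c3.png

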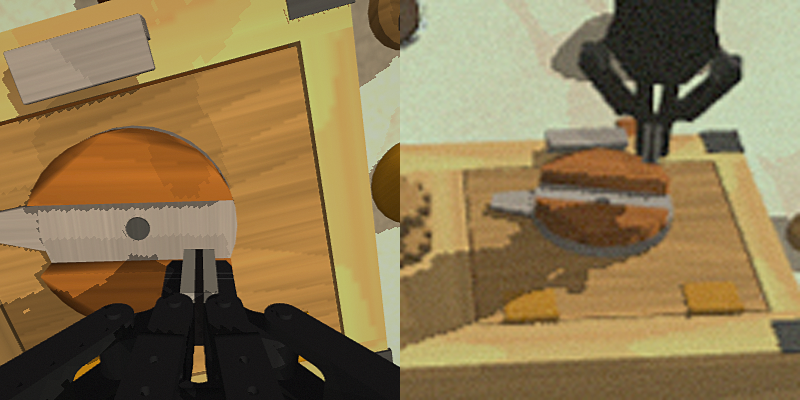

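The wrist view shows the slot running horizontally between rows 203 and 263, with the tip above its right half. I'll check where the tip's landing point projects.

```bash
python3 - <<'E'
from geo import *; from cell import sensors,vision
s=sensors.get_state(); ci=vision.camera_info("wrist"); v=np.load("v.npy"); p=s['position']
print(proj([[p[0],p[1],114],slot(v[:3],0,v[4]),slot(v[:3],0,v[4],0),p],ci)-[120,0])
E
```

```text
[[200.48088741 226.87049827]
 [196.87915497 225.38655388]
 [134.98214684 227.79382922]
 [201.09970175 269.05632422]]
```

carry_out(
  motion=[
    [0,0,0,0,0,1,1],
    [0,0,0,0,-0.1,1,1],
    [0,0,0,0,0,0.8,1],
    [0,0,0,0,0,0.5,1],
    [0,0,0,0,0,0.5,1],
    [0,0,0,0,0,0.5,1],
    [0,0,0,0,0,0,1],
    [0,0,0,0,0,0,1],
  ],
)

```text
t: 7.3
position: [604.9, 150.5, 119.0]
tool_rot: [180.0, 0.0, 153.7]
contact_force: [-0.3, 0.1, -0.7]
finger_gap: -0.001
grip_force: 0.0
```

```bash
python3 - <<'E'
from geo import *; from cell import sensors
s=sensors.get_state(); v=np.load("v.npy"); x=v[:3]; print(s['position'],s['contact_force'],s['tool_rot'],s['q'])
c=slot(x,0,0,0); d=s['position']-c; print(np.hypot(*d[:2]),np.degrees(np.arctan2(d[1],d[0])), np.degrees(np.pi/2-v[4]+x[2]), 'final dir',np.degrees(x[2]))
E
```

```text
[604.85119473 150.54042825 118.96550943] [-0.28167781  0.09307533 -0.74095598] [1.79997784e+02 1.62191084e-04 1.53653345e+02] [ 9.97352813e+00  2.44759529e+01  9.84276047e+01  2.01201882e-03
  5.70949993e+01 -5.36809098e+01]
36.04691948748404 64.78140038331811 66.06769054739877 final dir -11.96424411323107
```

carry_out(
  motion=[
    [0,0,0,-0.3,0,0,1],
    [0,0,0,-0.3,0,0,1],
    [0,0,0,-0.3,0,0,1],
    [0,0,0.1,-0.36,-0.1,0,1],
    [0,0,0.1,-0.36,-0.1,0,1],
    [0,0,0.1,-0.36,-0.1,0,1],
    [0,0,0,0,0,0,1],
  ],
)

```text
t: 8.0
position: [620.5, 138.6, 119.3]
tool_rot: [180.0, -0.0, 136.4]
contact_force: [-1.0, 2.1, 1.4]
finger_gap: 0.001
grip_force: 0.9
```

```bash
cat > chk.py <<'E'
from geo import *; from cell import sensors
s=sensors.get_state(); v=np.load("v.npy"); x=v[:3]
c=slot(x,0,0,0); d=s['position']-c; T=Rm(s['tool_rot']); f=s['contact_force']
print(s['position'],'r tool',T.inv().apply(d),'force tool',T.inv().apply(f),'cam est from tool',np.pi/2+x[2]-np.radians(s['tool_rot'][2]-90))
E
python3 chk.py
```

```text
[620.47360428 138.55313749 119.28186681] r tool [-8.23961913 36.29526118 -5.27564067] force tool [ 2.14032451  0.86141808 -1.41539559] cam est from tool 0.5512928110687473
```

carry_out(
  motion=[
    [0,0,0.1,-0.36,-0.1,0,1],
    [0,0,0.1,-0.36,-0.1,0,1],
    [0,0,0.1,-0.36,-0.1,0,1],
    [0,0,0.1,-0.36,-0.1,0,1],
    [0,0,0.1,-0.36,-0.1,0,1],
    [0,0,0,0,0,0,1],
  ],
)

```text
t: 8.6
position: [626.1, 121.2, 119.2]
tool_rot: [-180.0, -0.1, 107.9]
contact_force: [-2.5, 2.5, 2.3]
finger_gap: 0.001
grip_force: 1.4
```

```bash
python3 chk.py
```

```text
[626.11538296 121.21720107 119.17408977] r tool [-8.12605699 35.85568402 -5.21050808] force tool [ 3.11428066 -1.58930727 -2.27975634] cam est from tool 1.0494430133400785
```

carry_out(
  motion=[
    [0,0,0.1,-0.36,-0.1,0,1],
    [0,0,0.1,-0.36,-0.1,0,1],
    [0,0,0.1,-0.36,-0.1,0,1],
    [0,0,0.1,-0.36,-0.1,0,1],
    [0,0,0.1,-0.36,-0.1,0,1],
    [0,0,0,0,0,0,1],
  ],
)

```text
t: 9.2
position: [623.0, 103.7, 119.1]
tool_rot: [-179.9, -0.1, 79.3]
contact_force: [-2.4, 4.5, 1.3]
finger_gap: 0.003
grip_force: 1.8
```

```bash
python3 chk.py
```

```text
[623.00441986 103.66262504 119.05514983] r tool [-7.76878371 35.57535566 -5.11595804] force tool [ 3.92618421 -3.21991031 -1.32942238] cam est from tool 1.5492737012973734
```

carry_out(
  motion=[
    [0,0,0,-0.15,0,0,1],
    [0,0,0,-0.15,0,0,1],
    [0,0,0,-0.1,0,0,1],
    [0,0,0,0,0,0,1],
  ],
)

```text
t: 9.6
position: [621.9, 102.0, 119.0]
tool_rot: [-179.8, -0.3, 79.3]
contact_force: [-2.4, 9.9, 1.1]
finger_gap: 0.001
grip_force: 4.4
```

```bash
python3 chk.py
```

```text
[621.92548996 102.04664874 118.99502758] r tool [-9.5506129  34.80576241 -5.14235992] force tool [ 9.265948   -4.19336515 -1.03000374] cam est from tool 1.5489442125002428
```

The force has jumped to 9 N, so the cam is at its stop. I'll hold, back off, rise clear and look.

carry_out(
  motion=[
    [0,0,0,0,0,0,1],
    [0,0,0,0,0,0,1],
    [0,0,0,0.5,0,0,1],
    [0,0,0,0.5,0,0,1],
    [0,0,0,0,0,-1,1],
    [0,0,0,0,0,-2,1],
    [0,0,0,0,0,-3,1],
    [0,0,0,0,0,-4,1],
    [0,0,0,4,0,0,1],
    [0,0,0,4,0,0,1],
    [0,0,0,4,0,0,1],
    [0,0,0,4,0,0,1],
    [0,0,0,0,0,0,1],
    [0,0,0,0,0,0,1],
  ],
)

```text
t: 11.0
position: [655.1, 266.0, 219.3]
tool_rot: [179.9, 0.1, 79.3]
contact_force: [-0.2, -0.4, -0.3]
finger_gap: 0.002
grip_force: 0.0
```

```bash
python3 - <<'E'
from cell import vision
import cv2, numpy as np
a=vision.capture("top")[112:282,150:420]
b=vision.capture("scene")[130:300,260:500]
w=np.hstack([cv2.resize(a,(430,271)),cv2.resize(b,(370,271))])
cv2.imwrite("pics/c4.png",cv2.convertScaleAbs(w,alpha=1.4)[...,::-1])
E
```

```text
(no output)
```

View pics/c4.png

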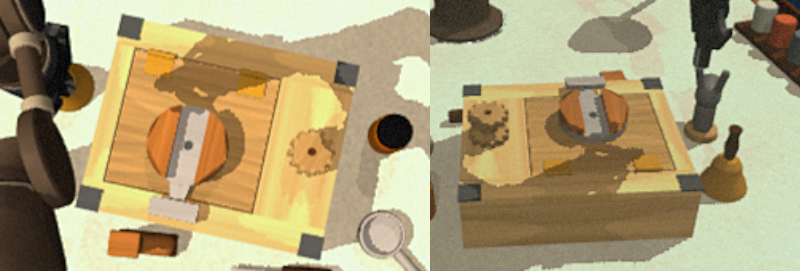

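The panel is flush, the slot is square to the keeper with the nose under it at about (175,200), and the bystanders stand as before.

```bash
python3 -c "
from cell import job; print(job.job_done())"
```

```text
the job is handed in; nothing more can be done
None
```

The panel is pushed shut and the cam is turned to its stop with its nose under the keeper. The final pictures show no bystander moved, and the job is handed in; no verdict came back.

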